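# Test the pantry freezer's safety switch

### The arm

A 7-joint arm with a two-finger parallel gripper is mounted at the origin on the work surface. World frame = base frame: x ahead of the robot, y to its left, z up, the work surface at z = 0. Lengths are in m, angles in degrees, forces in N, time in s.
With the tool pointing down it reaches from about 0.425 to 0.875 m from the base axis. Payload 4.7 kg.
Tool frame: the origin (TCP) lies at the very end of the fingers, on their centre line; the grasp point (between the pads) lies 19 mm behind it; z points along the fingers, y is the line along which they close (so a half turn about z gives the same grasp; the last joint's range is limited). The gripper opens to 87 mm and grips with 3 to 60 N. Pads are 19 mm wide; open, the fingers measure 117 mm over their backs; the gripper's body (75 mm by 190 mm) begins 51 mm behind the grasp point.
Start: joints at [-66.973, 18.392, -4.016, 83.108, 1.295, 78.541, -3.26], TCP at [0.246, 0.602, 0.223] pointing down, gripper open.
Joint ranges: [-163.93, 163.93], [-17.29, 119.83], [-79.2, 71.16], [3.27, 140.29], [-89.18, 269.18], [5.43, 117.66], [-154.24, 154.24]. Speed limits (degrees/s): [147.25, 147.25, 180, 180, 180, 180, 180].

### API

Orientations are given as [roll, pitch, yaw] about the fixed x, y, z axes, in that order (R = Rz(yaw) Ry(pitch) Rx(roll)).
In Python, from cell import get_obs, read_camera, sign_off, silhouettes gives the robot as it stands.
- The arm moves only by the tool play_rows, never from a script. Its argument "steps" is a list that holds one entry, the list of rows, each a list of 7 numbers: the shift along the tool's x, y, z in m, then the turn, a rotation vector about the tool's x, y, z in rad, then the finger opening in m, from 0 to 0.087. A call has 1 to 12 rows; each row shifts and turns the commanded pose from where the row before left it, along the tool's axes as they then stand; what a row does not reach is not made up. A row lasts 1/10 s, in which the tool goes at most 50 mm and 8.59 degrees, less where a joint would pass 70% of its speed; a pose out of reach is approached as far as the arm can. A call is refused whole if a number of a shift passes 0.05 or a number of a turn 0.15, either way. A call with a gripper value outside its range is refused whole. The fingers move at their own pace and stop on an object; "force" is the grip in N (left out, the last holds). Time passes only in rows, so rows that do not move let the fingers close. It gives the time, the measured TCP pose, the force, the opening and the grip force at its end, in the units of the state.
- get_obs(): the state, without advancing time (a new reading comes with each control period).
- read_camera(name): name is "side" or "top" or "wrist"; returns a dict with "frame" (400x640x3 uint8, red, green, blue), "intrinsics" (3x3 intrinsics, pixels), "view" (4x4, takes a point from world to camera coordinates). Camera axes: x right, y up, looking along -z (the intrinsics and any distortion apply to the point x, -y, -z); pixel columns grow to the right and rows downward; lengths in m; the calibration is good to about 2 mm. A picture is of the moment at which its call begins. There is no depth.
- sign_off(): hands the job in; it is judged then, once.
Trained networks look in the newest picture that a camera, given by its name, has taken for a name from the list of things; names that differ only in an ending like _2 or _b are one class to them, and where a whole thing is asked for, a point or a joint stands for the part that bears it (a point fixed in the world has none). Each returns a list of dicts, best first, with "p" (0 to 1); they miss things now and then, are a little off and sometimes report something else, mostly with a low value. They report only what shows in the picture. A call takes as long as a camera call. They do not tell look-alikes from the thing itself.
- silhouettes(camera, name): "pixels" (400x640 bool, what is visible of it) and "extent" ([left, top, right, bottom] in pixels, round what is visible of it).
The state is a dict: "time_s": time; "qpos": joint angles; "joint_velocities": joint speeds; "effort": joint torques, N m; "tool_pos": TCP position; "tool_rot": TCP orientation; "force": force on the tool from outside, world axes, zero at the start; "wrist_torque": the same for the moment, N m; "grip_width": finger opening in m; "grasp_force": force on a finger pad.
Only numpy, scipy, OpenCV 4.12 (cv2) and the standard library are available. Lean on these libraries where they do the work, as an engineer would, in place of code of your own. Each camera call takes 0.05 s, during which the arm holds its last target. There are 200 camera calls.

### The job

Do the monthly test of the freezer's safety switch: of the two switch boxes on the pantry shelf it is the one with a round push button beside its lever (the other has only a square blank cover). Press the button until the lever drops, then lift the lever all the way back up so that it stays up by itself, and let go. Leave the other box's lever up.

Things in the scene. Friction and masses are not known exactly. Their poses are not given: they have to be found in the camera images.
- safety_switch: the freezer's safety switch: a flat grey plastic box with a white face, 120 (x) x 170 (y) x 50 (z) mm, fixed to the shelf, face up; origin at the centre of its underside; x points away from the robot at yaw 0, y to the left. On its face are a lever (at y -45 mm) and a round push button (at x +6, y +45 mm).
- test_button (a joint): how far the test button is pressed, m: 0 out, 0.008 fully in. It springs back; fully in takes about 5 N. At about 5 mm of travel it unlatches the lever, which then topples by its own weight and reaches its lower stop in about 1 s. The lever does not stay up while the button is held in.
- test_button_top (a point): the middle of the top of the test button, 74 mm above the shelf when out (round, white, 30 mm across, in a black collar), pressed straight down
- trip_lever (a joint): angle of the safety switch's lever, rad: 0 fully up (leaning 0.2 rad beyond vertical, away from the robot, resting on its stop by its own weight), 1.25 dropped (towards the robot, the box's -x, 30 degrees above level). No spring: short of vertical (above 0.2) it falls down again, past vertical it falls back to its upper stop. Its weight at the grip is about 0.7 N.
- trip_lever_grip (a point): the centre of the black grip at the lever's end: a cylinder lying along the box's y axis, 22 mm in diameter, 26 mm long, on a flat steel bar 11 mm wide (y) and 7 mm thick. 130 mm above the shelf when up, 87 mm when dropped. It can be pinched across its two ends from above and turns between the fingers as the lever swings.
- trip_lever_pivot (a point): the lever's pivot, at x +25, y -45, z +42 mm in the box's frame, 90 mm from the grip's centre. The lever swings in the box's x-z plane: at angle q the grip's centre lies 90 sin(0.2 - q) mm in x and 90 cos(0.2 - q) mm in z from the pivot.
- plain_lever (a joint): angle of the other box's lever, same values: 0 fully up. That box (same size, colours and lever) has a square blank cover 42 mm wide in place of the button; its lever must stay up.
Mind the look-alikes: they are no part of the job. What is shaped like the safety_switch but orange, purple or yellow is not meant.

How it is judged (in metres and radians):
On the way, in this order (a step that is already met when the one before it is completed fails the run):
1. the test button is pressed in (value of joint test_button above 0.004 m).
2. the lever has dropped (value of joint trip_lever above 1.1 rad), for 0.1 s.
At the end, for the whole second after the job is handed in: The safety switch's lever stands fully up again by itself (within 0.1 rad of its upper stop), its test button is out again (within 2 mm), and the other box's lever is up (within 0.1 rad) (value of joint each of trip_lever, plain_lever below 0.1 rad and value of joint test_button below 0.002 m); the robot touches nothing.
It fails at once if the other box's lever is pulled over (value of joint plain_lever above 0.25 rad).
It also fails if it takes over 48 s, if anything falls off the work surface, if the arm or the gripper's body presses on something with over 40 N, if the wrist force passes 120 N, or if a joint passes its speed limit or range.

## Working session

There is one attempt and no reset: what is moved stays moved. The work goes in short steps, Python scripts to look and compute and a tool call to move; the robot and the scene stay as the last step left them, time stands still between calls to the robot, and variables do not carry over. Pictures are saved under pics/ and viewed, at most 10 in all, crops included, and the job is handed in when it is done.

Besides the shell and the picture viewer there is one more tool, called after "Emit:" as name(argument=value, ...), one argument or row to a line, values as JSON. play_rows: Moves the arm, as the interface text tells. Its arguments: {"type":"object","properties":{"steps":{"type":"array","items":{"type":"array","items":{"type":"array","items":{"type":"number"}}}},"force":{"type":"number"}},"required":["steps"]}

```bash
mkdir -p pics; cat > h.py <<'E'
import numpy as np, cv2
from cell import get_obs, read_camera, sign_off, silhouettes
def ray(c,u,v):
    K,V=np.array(c["intrinsics"]),np.array(c["view"])
    d=np.linalg.inv(K)@[u,v,1]; d=d*[1,-1,-1]
    R,t=V[:3,:3],V[:3,3]
    return -R.T@t, R.T@d/np.linalg.norm(d)
def atz(c,u,v,z):
    o,d=ray(c,u,v); return o+d*(z-o[2])/d[2]
def tri(rs):
    A=sum(np.eye(3)-np.outer(d,d) for o,d in rs); b=sum((np.eye(3)-np.outer(d,d))@o for o,d in rs)
    return np.linalg.solve(A,b)
def proj(c,p):
    V=np.array(c["view"]);q=V[:3,:3]@p+V[:3,3];w=np.array(c["intrinsics"])@(q*[1,-1,-1]);return w[:2]/w[2]
E
python3 - <<'E'
from h import *
ims=[]
for n in ["top","side"]:
    c=read_camera(n); cv2.imwrite(f"pics/{n}0.png",c["frame"][:,:,::-1]); print(n,c.keys(),ray(c,320,200))
    for nm in ["safety_switch","test_button_top","trip_lever_grip","plain_lever"]:
        for s in silhouettes(n,nm):
            ys,xs=np.nonzero(s["pixels"]); print(nm,round(s["p"],2),s["extent"],xs.mean().round(1),ys.mean().round(1),len(xs))
o=get_obs();print(o["tool_pos"],o["tool_rot"],o["time_s"])
E
```

```text
top dict_keys(['frame', 'intrinsics', 'view']) (array([0.28239556, 0.0713075 , 1.42658805]), array([ 0.1404793 , -0.02077106, -0.98986571]))
safety_switch 0.93 [244.7, 160.6, 309.3, 216.6] 278.0 189.7 2532
safety_switch 0.83 [218.6, 240.1, 278.4, 292.9] 250.1 269.8 2520
safety_switch 0.61 [384.9, 238.0, 448.9, 294.2] 414.9 268.0 2684
safety_switch 0.6 [180.1, 95.9, 247.7, 154.6] 214.4 126.2 2501
safety_switch 0.22 [405.3, 158.0, 415.3, 172.4] 410.7 162.4 98
test_button_top 0.63 [260.2, 176.7, 265.8, 189.3] 262.2 183.1 73
test_button_top 0.61 [398.9, 262.5, 408.9, 271.5] 402.4 264.9 95
test_button_top 0.4 [229.5, 262.7, 241.9, 277.6] 232.8 268.0 93
test_button_top 0.4 [191.3, 113.6, 203.5, 121.4] 198.3 115.5 73
trip_lever_grip 0.47 [433.3, 251.3, 447.8, 263.2] 440.5 255.9 81
trip_lever_grip 0.41 [294.0, 170.7, 300.7, 184.9] 295.1 175.4 97
plain_lever 0.69 [402.8, 156.6, 419.7, 175.4] 410.7 163.4 122
side dict_keys(['frame', 'intrinsics', 'view']) (array([ 0.10860757, -1.08624716,  0.7741851 ]), array([ 0.27606295,  0.82467673, -0.49365731]))
safety_switch 0.91 [243.4, 262.8, 307.8, 32
[... 190 characters left out ...]
8, 220.4] 314.6 199.5 1615
test_button_top 0.64 [266.6, 265.3, 282.9, 276.7] 273.9 269.4 107
test_button_top 0.63 [312.6, 177.7, 319.9, 181.9] 313.7 181.7 59
test_button_top 0.43 [293.0, 174.0, 340.7, 219.5] 314.4 199.9 1612
trip_lever_grip 0.63 [244.2, 170.7, 252.0, 195.9] 248.5 179.0 54
trip_lever_grip 0.54 [357.0, 142.4, 362.1, 165.1] 358.8 149.8 84
trip_lever_grip 0.53 [324.7, 172.2, 331.2, 198.2] 326.7 184.1 83
trip_lever_grip 0.51 [287.5, 264.5, 301.5, 301.8] 292.9 278.2 287
trip_lever_grip 0.51 [292.8, 170.3, 337.4, 220.4] 314.5 199.6 1603
plain_lever 0.63 [378.9, 228.3, 395.8, 262.2] 385.4 239.3 215
[0.24584252 0.60174147 0.22255737] [1.79996248e+02 2.58068858e-03 1.57779480e+02] 0.5
```

View pics/top0.png

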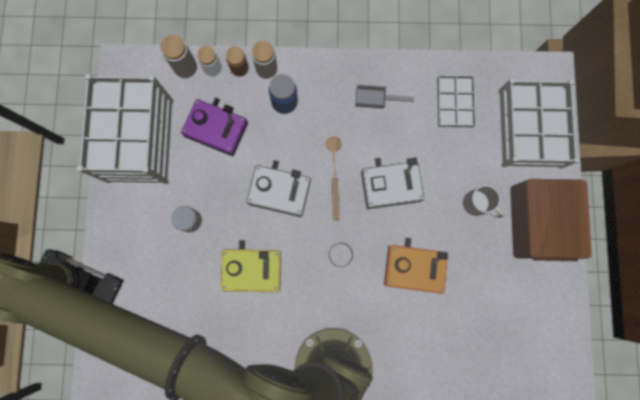

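View pics/side0.png

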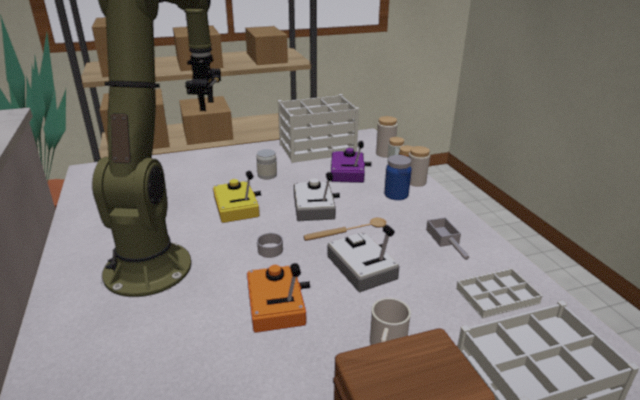

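The candidates for the white box are: top (278,190)/side (314,199), which has a round button, and top (393,184)/side (362,258), which has a square cover. The purple (214,126), yellow (250,270) and orange (415,268) boxes are look-alikes. The first white box fits, so I'll confirm it in an enlarged crop and measure.

```bash
python3 - <<'E'
from h import *
t=cv2.imread("pics/top0.png");s=cv2.imread("pics/side0.png")
a=cv2.resize(t[150:225,235:325],None,fx=6,fy=6,interpolation=cv2.INTER_CUBIC)[:, :]
b=cv2.resize(s[165:225,285:345],None,fx=6,fy=6,interpolation=cv2.INTER_CUBIC)
out=np.zeros((450,900,3),np.uint8);out[:,:540]=a;out[:360,540:]=b
cv2.imwrite("pics/crop.png",out[:, :800] if 0 else cv2.resize(out,(800,400)))
ct=read_camera("top");cs=read_camera("side")
for nm,pt,ps in [("button",(263,183.5),(314,182.5)),("grip",(295,175),(328,177))]:
    r=[ray(ct,*pt),ray(cs,*ps)];p=tri(r);print(nm,p.round(4),proj(ct,p)-pt,proj(cs,p)-ps)
# face outline
sl=[q for q in silhouettes("top","safety_switch") if abs(q["extent"][0]-245)<8][0]["pixels"]
g=(t.min(2)>150)&(np.arange(640)[None]>235)&(np.arange(640)[None]<325)
m=(sl).astype(np.uint8); m=cv2.morphologyEx(m,cv2.MORPH_OPEN,np.ones((17,17)))
cn=max(cv2.findContours(m,0,2)[0],key=cv2.contourArea)
bx=cv2.boxPoints(cv2.minAreaRect(cn)); 
w=np.array([atz(ct,u,v,0.045)[:2] for u,v in bx]);print(bx,w.round(3),w.mean(0),[np.linalg.norm(w[i]-w[i-1]).round(3) for i in range(4)],[np.degrees(np.arctan2(*(w[i]-w[i-1])[::-1])).round(1) for i in range(4)])
E
```

```text
button [0.5212 0.2083 0.0671] [ 0.02215009 -0.08886115] [-0.08178079  0.01380841]
grip [0.5352 0.1142 0.13  ] [ 0.00136639 -0.00513371] [-0.00485116  0.0009214 ]
[[245.07077 205.28882]
 [254.69748 162.93124]
 [310.3674  175.5835 ]
 [300.7407  217.94107]] [[0.459 0.261]
 [0.586 0.237]
 [0.551 0.072]
 [0.425 0.098]] [0.50526985 0.16685818] [np.float64(0.167), np.float64(0.129), np.float64(0.169), np.float64(0.129)] [np.float64(78.1), np.float64(-10.7), np.float64(-102.1), np.float64(168.3)]
```

View pics/crop.png

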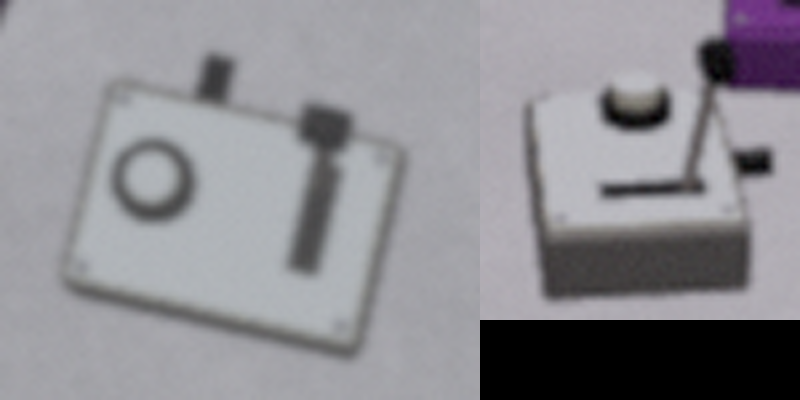

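The crop confirms the target: the round white button sits in a black collar at about top (263.7,183.6), with the lever up and its grip at top (296,174). Triangulation and the box outline agree with the given geometry, at yaw about -11.5° and centre (0.506, 0.166). I'll move over the button.

Emit:
play_rows(
  steps=[
    [[-0.0336,-0.0217,0,0,0,0,0],[-0.0336,-0.0217,0,0,0,0,0],[-0.0336,-0.0217,0,0,0,0,0],[-0.0336,-0.0217,0,0,0,0,0],[-0.0336,-0.0217,0,0,0,0,0],[-0.0336,-0.0217,0,0,0,0,0],[-0.0336,-0.0217,0,0,0,0,0],[-0.0336,-0.0217,0,0,0,0,0],[-0.0336,-0.0217,0,0,0,0,0],[-0.0336,-0.0217,0,0,0,0,0],[-0.0336,-0.0217,0,0,0,0,0],[-0.0336,-0.0217,0,0,0,0,0]],
  ],
  force=20,
)

```text
time_s: 1.85
tool_pos: [0.5214, 0.2069, 0.2229]
tool_rot: [180.0, 0.0, 157.8]
force: [0.4, 0.1, 0.7]
grip_width: 0.0024
grasp_force: 0.0
```

Emit:
play_rows(
  steps=[
    [[0,0,0,0,0,0.138,0],[0,0,0,0,0,0.138,0],[0,0,0,0,0,0.138,0],[0,0,0,0,0,0.138,0],[0,0,0,0,0,0.138,0],[0,0,0,0,0,0.138,0],[0,0,0,0,0,0.138,0],[0,0,0,0,0,0.138,0],[0,0,0,0,0,0.138,0],[0,0,0,0,0,0.138,0],[0,0,0,0,0,0,0],[0,0,0,0,0,0,0]],
  ],
)

```text
time_s: 3.05
tool_pos: [0.5206, 0.2083, 0.2227]
tool_rot: [180.0, -0.0, 78.9]
force: [-0.3, -0.9, -0.4]
grip_width: 0.0001
grasp_force: 0.0
```

```bash
python3 - <<'E'
from h import *
o=get_obs();print(o["tool_pos"],o["tool_rot"],o["qpos"],o["grip_width"],o["force"])
c=read_camera("wrist");cv2.imwrite("pics/w1.png",c["frame"][:,:,::-1]);print(ray(c,320,200))
for nm,p in [("b",(.521,.208,.074)),("g",(.537,.113,.130))]: print(nm,proj(c,np.array(p)))
for nm in ["test_button_top","trip_lever_grip","safety_switch"]:
    for s in silhouettes("wrist",nm):
        ys,xs=np.nonzero(s["pixels"]); print(nm,round(s["p"],2),s["extent"],xs.mean().round(1),ys.mean().round(1))
np.savez("w1.npz",i=c["intrinsics"],v=c["view"])
E
```

```text
[0.52058758 0.20827093 0.22265735] [ 1.79994605e+02 -1.09060679e-02  7.89044611e+01] [-42.07222689   7.43425709  19.29001142  96.801194    -2.52904505
  76.18000394 -33.42402999] 0.00012120794828754107 [-0.26399522 -0.93116644 -0.42903655]
(array([0.53416457, 0.27789555, 0.38477285]), array([-0.03962951, -0.27188188, -0.9615143 ]))
b [316.72165934 185.27523864]
g [349.62032572 282.08879354]
test_button_top 0.91 [306.7, 167.8, 331.7, 193.0] 317.2 180.4
test_button_top 0.59 [78.9, 144.5, 113.0, 166.6] 93.8 156.4
trip_lever_grip 0.83 [96.7, 213.9, 150.0, 244.5] 125.0 234.7
trip_lever_grip 0.57 [458.3, 11.2, 555.9, 59.9] 517.8 37.4
safety_switch 0.79 [48.8, 112.0, 196.7, 247.2] 125.4 180.3
safety_switch 0.75 [376.2, 0.0, 554.9, 97.5] 450.1 43.1
safety_switch 0.74 [267.8, 141.6, 376.8, 223.2] 314.3 181.7
```

View pics/w1.png

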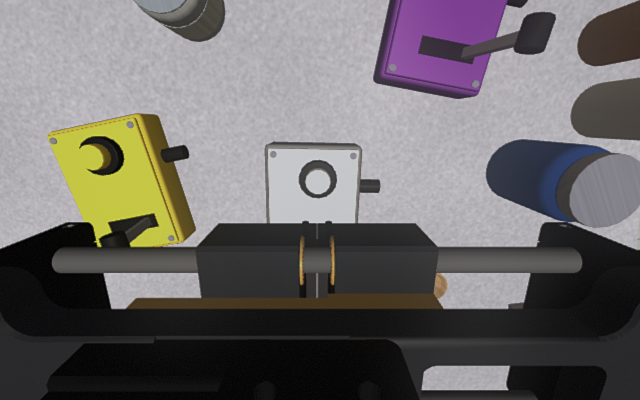

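The wrist view shows the round white button at (317,180) in its collar, with the box edges parallel to the image, so the yaw is right. I'll refine the position with three rays.

```bash
python3 - <<'E'
from h import *
ct=read_camera("top");cs=read_camera("side");cw=read_camera("wrist")
r=[ray(ct,263.7,183.6),ray(cs,314.2,181.5),ray(cw,317.3,180.2)]
print(tri(r),tri(r[::2]),atz(cw,317.3,180.2,.074),atz(ct,263.7,183.6,.074))
E
```

```text
[0.52191808 0.20951376 0.06857302] [0.52270124 0.20840364 0.05127826] [0.52282927 0.21361338 0.074     ] [0.51945323 0.20565363 0.074     ]
```

Emit:
play_rows(
  steps=[
    [[0.001,0,0.035,0,0,0,0],[0,0,0.035,0,0,0,0],[0,0,0.035,0,0,0,0],[0,0,0.03,0,0,0,0],[0,0,0.008,0,0,0,0],[0,0,0.003,0,0,0,0],[0,0,0.003,0,0,0,0],[0,0,0.002,0,0,0,0],[0,0,0.002,0,0,0,0],[0,0,0.002,0,0,0,0],[0,0,0,0,0,0,0]],
  ],
)

```text
time_s: 4.5
tool_pos: [0.522, 0.2098, 0.0686]
tool_rot: [179.9, -0.1, 78.7]
force: [1.3, 0.7, 3.7]
grip_width: 0.0007
grasp_force: 1.9
```

Emit:
play_rows(
  steps=[
    [[0,0,0.0012,0,0,0,0],[0,0,0,0,0,0,0],[0,0,0,0,0,0,0],[0,0,0,0,0,0,0],[0,0,0,0,0,0,0],[0,0,0,0,0,0,0],[0,0,0,0,0,0,0],[0,0,0,0,0,0,0],[0,0,0,0,0,0,0],[0,0,0,0,0,0,0],[0,0,0,0,0,0,0],[0,0,0,0,0,0,0]],
  ],
)

```text
time_s: 5.7
tool_pos: [0.5209, 0.2093, 0.0664]
tool_rot: [180.0, -0.0, 78.7]
force: [2.9, 1.5, 5.0]
grip_width: 0.0008
grasp_force: 2.5
```

```bash
python3 - <<'E'
from h import *
o=get_obs();print(o["tool_pos"],o["force"])
out=[]
for n,(a,b,c0,d) in {"top":(150,225,235,325),"side":(165,225,285,345)}.items():
    c=read_camera(n);f=c["frame"][:,:,::-1]
    out.append(cv2.resize(f[a:b,c0:d],(390,390*(b-a)//(d-c0)) ,interpolation=cv2.INTER_CUBIC))
h=max(x.shape[0] for x in out);cv2.imwrite("pics/drop.png",np.hstack([cv2.copyMakeBorder(x,0,h-x.shape[0],0,0,0) for x in out]))
E
```

```text
[0.52092934 0.20928407 0.06644609] [2.91349691 1.51432302 4.98810161]
```

View pics/drop.png

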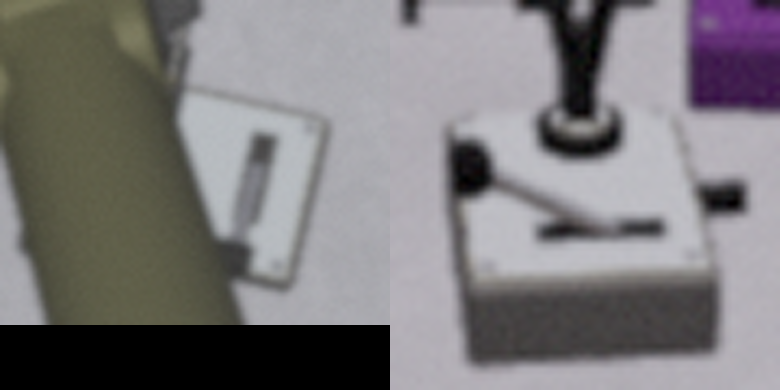

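The lever is dropped: the side crop shows the grip at the left and the bar lying low. I'll go up, turn to the pinch yaw, then measure the grip.

Emit:
play_rows(
  steps=[
    [[0,0,-0.01,0,0,0,0],[0,0,-0.04,0,0,0,0],[0,0,-0.045,0,0,0,0.06],[0,0,-0.045,0,0,-0.142,0.06],[0,0,0,0,0,-0.142,0.06],[0,0,0,0,0,-0.142,0.06],[0,0,0,0,0,-0.142,0.06],[0,0,0,0,0,-0.142,0.06],[0,0,0,0,0,-0.142,0.06],[0,0,0,0,0,-0.142,0.06],[0,0,0,0,0,-0.142,0.06],[0,0,0,0,0,-0.142,0.06]],
  ],
)

```text
time_s: 7.0
tool_pos: [0.5182, 0.2081, 0.2047]
tool_rot: [-179.7, -0.2, 152.3]
force: [-0.3, 1.0, -0.8]
grip_width: 0.059
grasp_force: 0.0
```

Emit:
play_rows(
  steps=[
    [[0,0,0,0,0,-0.142,0.06],[0,0,0,0,0,-0.147,0.06],[0,0,0,0,0,0,0.06],[0,0,0,0,0,0,0.06]],
  ],
)

```text
time_s: 7.4
tool_pos: [0.5194, 0.2086, 0.2054]
tool_rot: [-179.9, -0.2, 168.3]
force: [-0.5, 0.3, -1.3]
grip_width: 0.0603
grasp_force: 0.0
```

```bash
python3 - <<'E'
from h import *
o=get_obs();print(o["tool_pos"],o["tool_rot"],o["qpos"])
g=np.array([.4458,.1331,.087])
for n in ["top","side","wrist"]:
    c=read_camera(n);cv2.imwrite(f"pics/{n}2.png",c["frame"][:,:,::-1]);print(n,proj(c,g))
    for s in silhouettes(n,"trip_lever_grip")+silhouettes(n,"test_button_top"):
        ys,xs=np.nonzero(s["pixels"]); print(round(s["p"],2),s["extent"],xs.mean().round(1),ys.mean().round(1))
E
```

```text
[0.51941361 0.20857056 0.20539738] [-1.79874656e+02 -1.68891108e-01  1.68295939e+02] [-36.54558418   8.00286484  13.16472445  97.93047719  -1.88047698
  74.49267885  55.30105298]
top [288.12636738 208.83641406]
0.7 [433.4, 249.9, 447.3, 264.3] 440.4 256.5
0.64 [224.5, 110.0, 231.7, 112.9] 227.5 109.0
0.53 [288.9, 189.1, 295.6, 209.0] 291.6 196.9
0.68 [228.5, 261.9, 238.9, 274.1] 232.6 267.6
0.43 [190.7, 112.1, 204.1, 124.5] 198.7 115.9
0.41 [399.0, 260.1, 411.4, 271.2] 402.2 264.7
side [297.62342702 191.21639915]
0.76 [289.3, 261.8, 299.9, 302.7] 293.2 277.3
0.63 [294.6, 187.2, 313.1, 197.6] 301.9 192.4
0.4 [356.8, 142.7, 363.5, 164.8] 359.3 147.8
0.59 [265.4, 267.1, 282.6, 276.5] 273.9 269.3
0.53 [230.4, 179.9, 233.9, 185.8] 233.1 181.8
wrist [226.10872278 134.01498853]
0.6 [212.2, 123.4, 247.9, 194.4] 232.5 148.7
0.55 [305.7, 171.9, 335.2, 203.5] 318.7 187.9
```

View pics/wrist2.png

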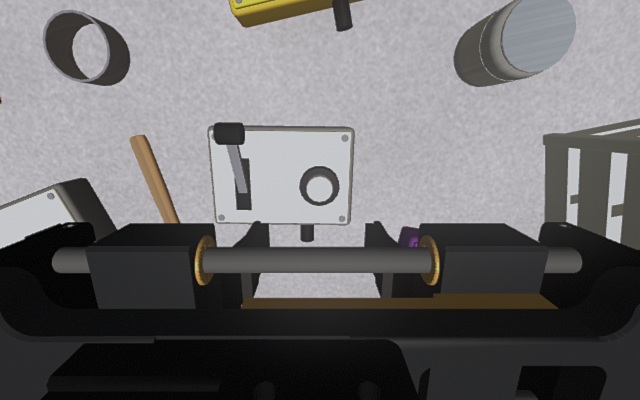

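The wrist view shows the dropped grip at (230,133), against (226,134) predicted from the model. The side and top crops agree within about 3 mm, at (0.446, 0.133, 0.087). I'll approach and pinch.

Emit:
play_rows(
  steps=[
    [[0.019,-0.03,0,0,0,0,0.06],[0.019,-0.03,0,0,0,0,0.06],[0.019,-0.029,0,0,0,0,0.06],[0,0,0.035,0,0,0,0.06],[0,0,0.035,0,0,0,0.06],[0,0,0.035,0,0,0,0.06],[0,0,0.02,0,0,0,0.06],[0,0,0.012,0,0,0,0.06],[0,0,0,0,0,0,0.06]],
  ],
  force=10,
)

```text
time_s: 8.75
tool_pos: [0.4462, 0.133, 0.0682]
tool_rot: [-179.9, -0.1, 168.5]
force: [0.9, 0.3, 0.1]
grip_width: 0.0598
grasp_force: 0.0
```

Emit:
play_rows(
  steps=[
    [[0,0,0,0,0,0,0.02],[0,0,0,0,0,0,0.02],[0,0,0,0,0,0,0.02],[0,0,0,0,0,0,0.02],[0,0,0,0,0,0,0.02],[0,0,0,0,0,0,0.02],[0,0,0,0,0,0,0.02]],
  ],
)

```text
time_s: 9.45
tool_pos: [0.448, 0.1355, 0.07]
tool_rot: [179.8, 0.1, 168.5]
force: [0.8, 5.3, -1.1]
grip_width: 0.026
grasp_force: 10.0
```

Pinched at 26 mm, the grip's length. I'll ease the side load and swing the lever up along its arc.

Emit:
play_rows(
  steps=[
    [[0,0.003,0,0,0,0,0.02],[-0.006,0,-0.0092,0,0,0,0.02],[-0.0071,0,-0.0084,0,0,0,0.02],[-0.0081,0,-0.0074,0,0,0,0.02],[-0.0089,0,-0.0064,0,0,0,0.02],[-0.0096,0,-0.0053,0,0,0,0.02],[-0.0102,0,-0.0041,0,0,0,0.02],[-0.0106,0,-0.0028,0,0,0,0.02],[-0.0109,0,-0.0015,0,0,0,0.02],[-0.011,0,0,0,0,0,0.02],[-0.0109,0,0.0012,0,0,0,0.02],[0,0,0,0,0,0,0.02]],
  ],
)

```text
time_s: 10.65
tool_pos: [0.5407, 0.1157, 0.113]
tool_rot: [-179.9, 0.0, 168.4]
force: [-1.4, -5.1, 0.5]
grip_width: 0.0259
grasp_force: 10.0
```

```bash
python3 - <<'E'
from h import *
o=get_obs();print(o["tool_pos"],o["tool_rot"],o["force"],o["grip_width"],o["grasp_force"])
c=read_camera("side");cv2.imwrite("pics/up.png",cv2.resize(c["frame"][130:240,250:400,::-1],None,fx=4,fy=4,interpolation=cv2.INTER_CUBIC))
E
```

```text
[0.54073473 0.11567943 0.11295451] [-1.79879610e+02  4.50110243e-02  1.68383191e+02] [-1.4335815  -5.13900058  0.49314661] 0.02594730017596385 9.999967622570693
```

View pics/up.png

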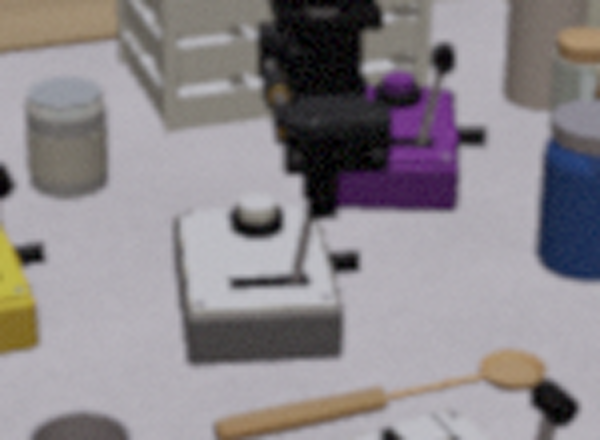

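The lever is back past vertical and the button is out. I'll release and go straight up.

Emit:
play_rows(
  steps=[
    [[0,-0.002,0,0,0,0,0.06],[0,0,0,0,0,0,0.06],[0,0,0,0,0,0,0.06],[0,0,0,0,0,0,0.06],[0,0,-0.01,0,0,0,0.06],[0,0,-0.02,0,0,0,0.06],[0,0,-0.03,0,0,0,0.06],[0,0,-0.04,0,0,0,0.06],[0,0,-0.04,0,0,0,0.06],[0,0,0,0,0,0,0.06],[0,0,0,0,0,0,0.06],[0,0,0,0,0,0,0.06]],
  ],
)

```text
time_s: 11.9
tool_pos: [0.5382, 0.1157, 0.2525]
tool_rot: [-180.0, -0.1, 168.5]
force: [-0.3, 0.7, -0.3]
grip_width: 0.0598
grasp_force: 0.0
```

```bash
python3 - <<'E'
from h import *
o=get_obs();print(o["tool_pos"],o["force"],o["grip_width"])
c=read_camera("side");cv2.imwrite("pics/up2.png",cv2.resize(c["frame"][130:290,250:420,::-1],None,fx=3.5,fy=3.5,interpolation=cv2.INTER_CUBIC))
E
```

```text
[0.53819241 0.11572954 0.25249517] [-0.29036459  0.69377647 -0.27081226] 0.059841753624556474
```

View pics/up2.png

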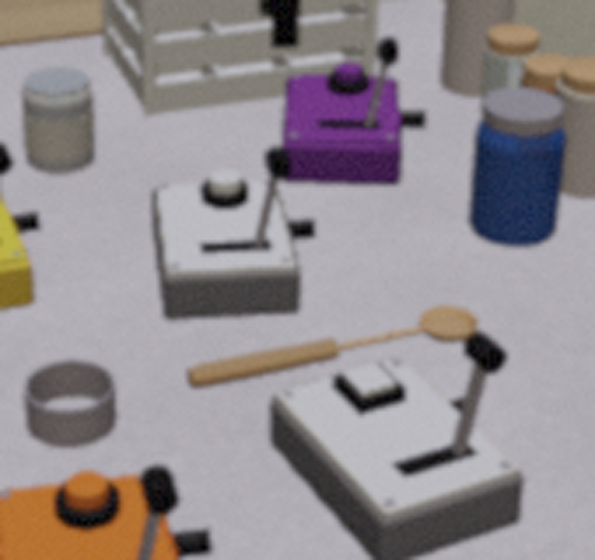

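The safety switch's lever stands up by itself (grip at crop (278,162)) and its button is out. The other white box's lever is up too, and the gripper is clear of everything.

```bash
python3 -c "
from cell import sign_off
print(sign_off())"
```

```text
the job is handed in; nothing more can be done
None
```

I pressed the safety switch's test button, the lever dropped, and I lifted it back up, where it stays by itself; the other box's lever was never touched, and the job is handed in (no verdict was returned).

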